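Lock the hold-down stud in the bench channel

TASK

Set up the bench channel for clamping: take the yellow-handled stud from its sloping cradle, stand it upright in the channel's wide window with its T-head down inside and let go of it there. Then take it again by its handle, slide it along the slot to the closed end between the red marks and turn it a quarter turn so that its head locks; leave it standing there, released, and do not disturb the other things on the bench.

Things in the scene. Friction and masses are not known exactly. Their poses are not given: they have to be found in the camera images.
- stud: Steel hold-down stud, 182 mm long, 0.35 kg, yellow cross handle. Origin: on its axis, in the underside of its round collar (52 mm across, 8 mm thick); own z runs up to the handle. It starts leaning 40 degrees from upright in the cradle, handle up and leaning away from the robot (cradle's +x), handle bar along the cradle's y. Set in the channel, its collar rests on the channel's top and it stands alone.
- stud_head (a point): Middle of the stud's T-head, 18 mm below its origin. Head: 20 mm wide (stud x), 44 mm long (stud y), 12 mm thick (stud z -24 to -12 mm). Above it a round neck, 12 mm across (z -12 to 0).
- stud_shank (a point): Point on the square shank at stud z = 50 mm. Shank 14 x 14 mm (flats across stud x and y), z 8 to 140 mm. In the cradle it is free for gripping across stud y from about z 15 to 90 mm.
- stud_handle (a point): Centre of the yellow handle bar, stud z = 149 mm. Bar: 16 mm wide (stud x), 80 mm long (stud y, parallel to the T-head), 18 mm thick (z 140 to 158 mm).
- cradle: Fixed wooden sloping cradle, base 130 x 90 mm, about 140 mm high. Origin: centre of the base's underside; the slope rises along its +x. Stud origin starts at (-50, 0, 62) mm in this frame. A foot board under the head, cheeks beside the collar and a black open fork under the shank (stud z 96 to 110 mm) carry the stud, which lifts straight up out of it.
- channel: Aluminium T-slot channel, 84 mm wide (own x), 200 mm long (own y), fixed on a timber bearer (100 x 230 x 80 mm); top face 124 mm up; origin under the bearer's centre. Slot along y: first the window, tapering to 18 mm wide for the neck, closed end at y +52 mm. Lips 8 mm thick, cavity below 26 mm deep and 28 mm wide: the head slides lengthwise only. It widens to 54 x 54 mm at the station, where alone the head can turn, either way.
- window (a point): Centre of the channel's window (28 mm wide, 54 mm long along y; it lets the T-head in lengthwise; from here the stud slides toward +y), in the plane of its top face (channel frame 0, -50, 124 mm). Axes as the channel's.
- station (a point): Lock station, between the red marks: where the stud's origin belongs, on the slot's centre line in the plane of the top face (channel frame 0, +45, 124 mm); pushed against the slot's closed end the stud stands 1 mm past it. Axes as the channel's.
- timber: Bystander: timber offcut, 240 x 75 x 40 mm, lying flat. Origin under its middle.
- bracket: Bystander: perforated steel tray angle, 140 x 93 mm, one edge turned up 40 mm. Origin under its middle.
- drill: Bystander: yellow and black cordless drill standing on its battery, about 200 mm tall. Origin under its middle.
- pliers: Bystander: blue-handled pliers, about 140 mm long. Origin under its middle.
- spanner: Bystander: steel spanner, 180 mm long. Origin under its middle.
- driver: Bystander: screwdriver, 200 mm long. Origin under its middle.
- tub: Bystander: blue open plastic tub, 130 x 100 x 50 mm. Origin under its middle.

How it is judged:
By the outcome, as a careful person would: the job done as asked, in the order asked, and still so for the second after the job is handed in, with the robot touching nothing.
It also fails if it takes over 59 s, if anything falls off the work surface, if the arm or the gripper's body presses on something with over 40 N, if the wrist force passes 120 N, or if a joint passes its speed limit or range.

ROBOT

A 7-joint arm with a two-finger parallel gripper is mounted at the origin on the work surface. World frame = base frame: x ahead of the robot, y to its left, z up, the work surface at z = 0. Lengths are in mm, angles in rad, forces in N, time in s.
With the tool pointing down it reaches from about 400 to 875 mm from the base axis. Payload 19.3 kg.
Tool frame: the origin (TCP) lies at the very end of the fingers, on their centre line; the grasp point (between the pads) lies 19 mm behind it (grip_point_offset is the z of the grasp point in the tool frame, in mm); z points along the fingers, y is the line along which they close (so a half turn about z gives the same grasp; the last joint's range is limited). The gripper opens to 85 mm and grips with 20 to 120 N. Pads are 22 mm wide; open, the fingers measure 114 mm over their backs; the gripper's body (76 mm by 85 mm) begins 54 mm behind the grasp point. The pads swing forward as they close: fully open they stand 13 mm farther back than shut.
Start: joints at [-1.21, 0.521, -0.036, 1.599, 0.021, 1.021, -0.113], TCP at [261.015, 567.878, 231.291] pointing down, gripper open.
Joint ranges: [-2.91, 2.91], [-0.3, 2.13], [-1.5, 1.42], [0.17, 2.43], [-1.26, 4.41], [0.16, 1.93], [-2.52, 2.52]. Speed limits (rad/s): [1.89, 1.89, 2.39, 2.39, 3.01, 3.01, 3.01].

INTERFACE

Orientations are given as a 3x3 rotation matrix whose columns are the frame's x, y, z axes.
In Python, from workcell import movep, movel, goto_joints, open_gripper, clamp, wait, inverse_kinematics, read_state, camera, PlanningError, finish_job, grip_point_offset gives the robot as it stands. Calls block until the motion is done:
- movep(position, orientation): joint-space move of the TCP to a pose.
- movel(position, frame=None, max_speed=150, guard=None): straight line of the TCP; frame=None keeps the orientation; max_speed is the mean speed in mm/s. With guard (N) it stops when the force on the tool has changed by that much, and returns True; else False.
- goto_joints(angles): joint-space move.
- open_gripper() and clamp(): open the fingers fully, or close them until they stop; the grip force is fixed at half the most.
- wait(seconds).
- inverse_kinematics(position, orientation): joint angles nearest the present ones, or None.
- read_state(): the state.
- camera(name): name is "side" or "top" or "wrist"; returns a dict with "image" (400x640x3 uint8, blue, green, red), "range_z" (400x640 float32, mm along the optical axis (not along the pixel's ray), 0 where there is no reading), "fx", "fy", "cx", "cy" (pixels), "cam_to_world" (4x4, takes a point from camera to world coordinates). Camera axes: x right, y up, looking along -z (the intrinsics and any distortion apply to the point x, -y, -z); pixel columns grow to the right and rows downward; lengths in mm; the calibration is good to about 2 mm. A picture is of the moment at which its call begins.
A pose or a line that the arm cannot do raises PlanningError and nothing moves.
- finish_job(): hands the job in; it is judged then, once.
The state is a dict: "time": time; "qpos": joint angles; "qvel": joint speeds; "joint_efforts": joint torques, N m; "eef_pos": TCP position; "tool_rot": TCP orientation; "ft_force": force on the tool from outside, world axes, zero at the start; "torque": the same for the moment, N m; "finger_gap": finger opening in mm; "gripper_force": force on a finger pad.
Only numpy, scipy, OpenCV 4.12 (cv2) and the standard library are available. Lean on these libraries where they do the work, as an engineer would, in place of code of your own. Each camera call takes 0.05 s, during which the arm holds its last target. There are 200 camera calls.

## Working session

There is one attempt and no reset: what is moved stays moved. The work goes in short steps, each a Python script; the robot and the scene stay as the last script left them, time stands still between calls to the robot, and variables do not carry over. Pictures are saved under pics/ and viewed, at most 10 in all, crops included, and the job is handed in when it is done.

```bash
ls; mkdir -p pics; python3 - <<'E'
from workcell import *
import cv2,numpy as np,pickle
for n in("side","top"):
    c=camera(n);pickle.dump(c,open(n+'.pkl','wb'));cv2.imwrite(f'pics/{n}0.png',c["image"])
    print(n,c['fx'],c['cx'],c['cy'],np.round(c['cam_to_world'],3).tolist(),[k for k in c])
print(grip_point_offset,read_state()['time'],read_state()['tool_rot'])
E
```

```text
pics
side 380.41383401046994 318.0597357938458 203.19801170618805 [[0.966, 0.141, -0.217, 290.494], [-0.258, 0.579, -0.773, -944.107], [0.017, 0.803, 0.596, 888.151], [0.0, 0.0, 0.0, 1.0]] ['image', 'range_z', 'fx', 'fy', 'cx', 'cy', 'cam_to_world']
top 416.0029128539564 317.94563641181963 201.15177854356418 [[-0.019, 0.993, -0.117, 413.927], [-1.0, -0.02, -0.006, 13.217], [-0.008, 0.117, 0.993, 1254.68], [0.0, 0.0, 0.0, 1.0]] ['image', 'range_z', 'fx', 'fy', 'cx', 'cy', 'cam_to_world']
-18.700000000000003 0.1 [[-9.08624644e-01  4.17613604e-01 -3.65069398e-04]
 [ 4.17613760e-01  9.08624171e-01 -9.29066525e-04]
 [-5.62799415e-05 -9.96630744e-04 -9.99999502e-01]]
```

View pics/top0.png

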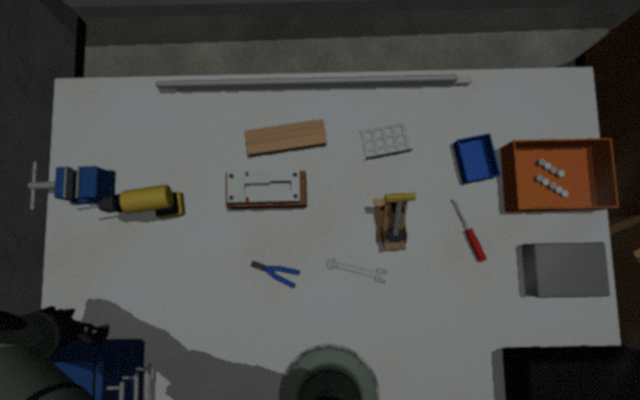

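View pics/side0.png

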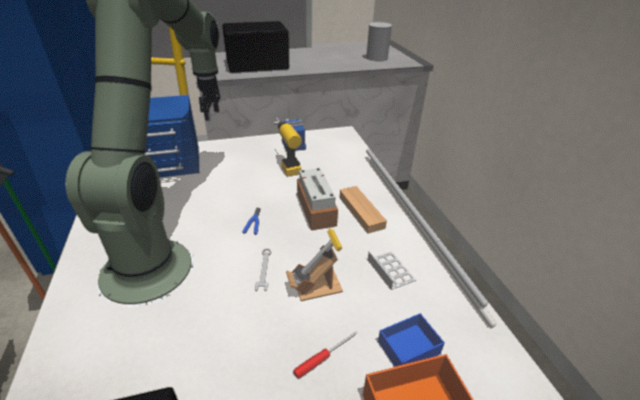

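Top view: the channel is near (267,188) with its long axis along world y. The cradle is near (393,222), with its handle at (399,197). I'll enlarge both.

```bash
cat > h.py <<'E'
import numpy as np,cv2,pickle
from scipy.spatial.transform import Rotation as R
def px2w(c,u,v,z=None,d=None):
    r=np.array([(u-c['cx'])/c['fx'],-(v-c['cy'])/c['fy'],-1.]); M=c['cam_to_world']
    r=M[:3,:3]@r; o=M[:3,3]
    if d is None and z is None: d=c['range_z'][int(round(v)),int(round(u))]
    return o+r*(d if z is None else (z-o[2])/r[2])
E
python3 - <<'E'
from h import *
c=pickle.load(open('top.pkl','rb'))
i=c['image'][160:265,215:425]
a=cv2.resize(i[:,:105],None,fx=5,fy=5,interpolation=cv2.INTER_CUBIC)[:300]
b=cv2.resize(i[20:,140:205],None,fx=6,fy=6,interpolation=cv2.INTER_CUBIC)
H=max(a.shape[0],b.shape[0]);W=max(a.shape[1],1)
# separate: channel crop only, cradle crop only, side by side at <=800
b=cv2.resize(i[20:,143:187],None,fx=6,fy=6,interpolation=cv2.INTER_CUBIC)
o=np.zeros((b.shape[0],525+b.shape[1],3),np.uint8);o[:300,:525]=a;o[:,525:]=b
print(o.shape);cv2.imwrite('pics/crop1.png',np.clip(o*1.5,0,255).astype(np.uint8))
for p in((267,177),(267,192),(235,180),(300,190),(399,197),(396,215),(394,238)):print(p,px2w(c,*p).round(1))
E
```

```text
(510, 789, 3)
(267, 177) [617.9 159.6 122.2]
(267, 192) [575.7 159.4 124.8]
(235, 180) [611.  247.7 124.1]
(300, 190) [586.4  71.1  76.8]
(399, 197) [ 546.7 -189.6  188.2]
(396, 215) [ 504.8 -190.2  131.7]
(394, 238) [ 444.4 -191.5   78.9]
```

View pics/crop1.png

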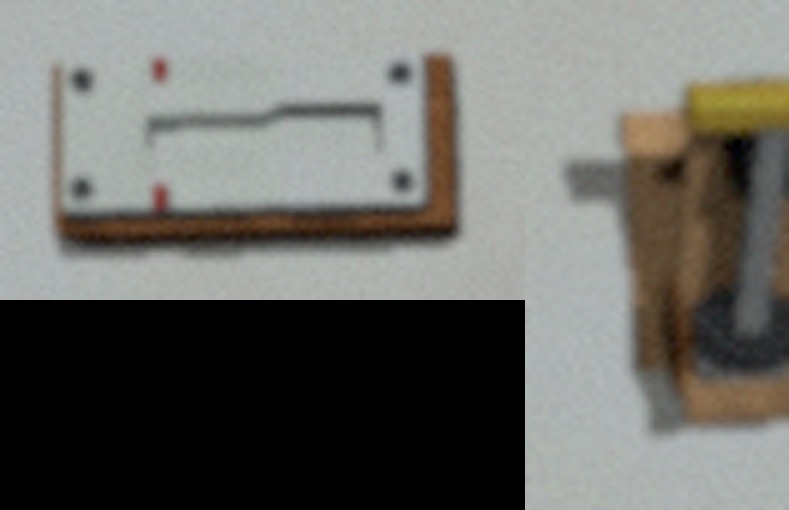

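Bolts in the crop: (83,79), (82,188), (400,72), (403,181). Red marks are at crop x≈160 and the window is at the right end, so channel +y ≈ world +y. Next are wrist views over the channel and the cradle.

```bash
python3 - <<'E'
from workcell import *
from h import *
c=pickle.load(open('top.pkl','rb'))
P=[px2w(c,215+a/5-.4,160+b/5-.4,z=124) for a,b in((83,79),(82,188),(400,72),(403,181))]
print(np.round(P,1)); print('ctr',np.mean(P,0).round(1)); d=P[0]+P[1]-P[2]-P[3];print('yaw',np.degrees(np.arctan2(-d[0],d[1])))
Rd=np.array([[0,1,0],[1,0,0],[0,0,-1.]])
s=read_state();movel(s['eef_pos']+[0,0,130])
for Rt in (Rd,-Rd*[1,1,-1]):
    print(inverse_kinematics([560,150,360],Rt),inverse_kinematics([470,-190,360],Rt))
movep([560,150,360],Rd)
c=camera('wrist');pickle.dump(c,open('w1.pkl','wb'));s=read_state()
print(s['eef_pos'],s['qpos'],s['time'],np.round(c['cam_to_world'],3).tolist(),c['fx'])
a=c['image']
movep([440,-190,400],Rd)
c=camera('wrist');pickle.dump(c,open('w2.pkl','wb'));s=read_state();print(s['qpos'],s['time'],np.round(c['cam_to_world'][:3,3]))
cv2.imwrite('pics/w1.png',a);cv2.imwrite('pics/w2.png',c['image'])
E
```

```text
[[624.1 258.3 124. ]
 [563.4 258.5 124. ]
 [624.4  83.1 124. ]
 [563.7  82.2 124. ]]
ctr [593.9 170.5 124. ]
yaw 0.09802907493145034
[-0.67900228  0.36405     0.44062171  1.56480859 -0.16077996  1.24880937
 -0.212685  ] [-0.4717151   0.31077128  0.96576878  1.75739354 -0.27155612  1.21584913
  0.56736481]
[ 0.42711804  0.60238461 -1.26998265  1.50766916  0.5761701   1.45496854
  2.28305076] [-0.60909001  0.43427717  1.24489803  1.76134262 -0.43170743  1.26181821
 -2.39730542]
[559.71199655 151.3204184  359.81540725] [-0.68028255  0.36437444  0.43952773  1.56462938 -0.16084717  1.24885915
 -0.21269854] 3.025 [[1.0, -0.003, -0.001, 560.146], [0.003, 0.955, 0.297, 227.984], [0.0, -0.297, 0.955, 503.124], [0.0, 0.0, 0.0, 1.0]] 317.28612408914046
[-0.30907246  0.15355427  0.68885289  1.74207518 -0.10137286  1.28236364
  0.40485995] 4.4333 [ 441. -112.  543.]
```

View pics/w1.png

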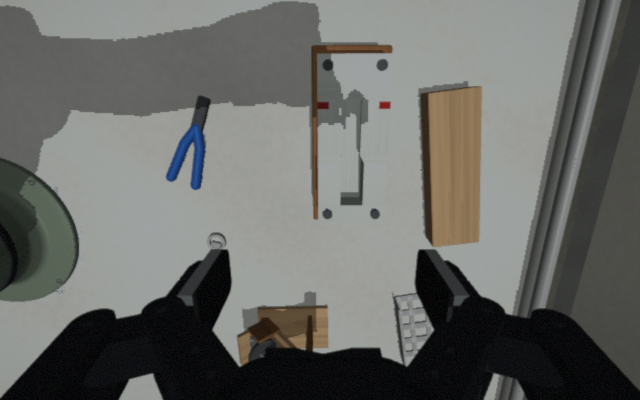

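View pics/w2.png

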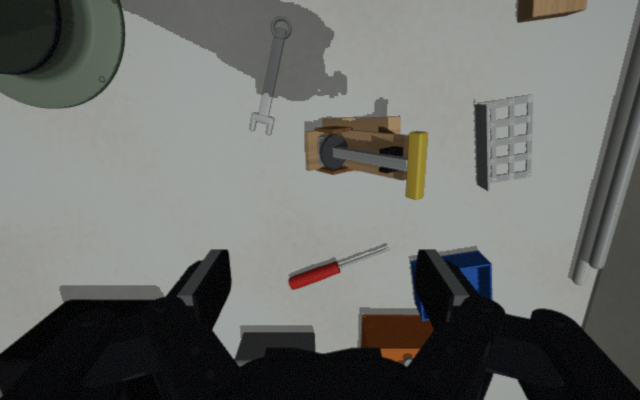

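w1 shows the bolts at (328,65), (382,65), (327,214), (375,214), the red marks at (322,105) and (385,105), and the window's near end at row ≈205. w2 shows the collar at (333,153), the shank running to (408,163) and the handle spanning (417,133)–(415,198). I'll compute positions from these.

```bash
python3 - <<'E'
from h import *
c=pickle.load(open('w1.pkl','rb'))
for p in((328,65),(382,65),(327,214),(375,214),(322,105),(385,105),(341,205),(363,205)):print(p,px2w(c,*p,z=125).round(1),px2w(c,*p).round(1))
i=c['image'];cv2.imwrite('pics/w1c.png',cv2.resize(i[40:225,300:400],None,fx=3.2,fy=3.2,interpolation=cv2.INTER_CUBIC))
c=pickle.load(open('w2.pkl','rb'));h=cv2.cvtColor(c['image'],cv2.COLOR_BGR2HSV)
m=cv2.inRange(h,(22,150,80),(35,255,255));n,l,st,ct=cv2.connectedComponentsWithStats(m)
k=[k for k in range(1,n) if st[k,4]>100];print([(st[k],ct[k]) for k in k])
k=max(k,key=lambda k:st[k,4])
v,u=np.where(cv2.erode((l==k).astype(np.uint8),np.ones((3,3)))>0)
Q=np.array([px2w(c,a,b) for a,b in zip(u,v)]);q=Q[Q[:,2]>165]
print(len(Q),Q.mean(0),Q.min(0),Q.max(0));U=np.linalg.svd(Q-Q.mean(0),full_matrices=0)[2];print(U)
for p in((345,154),(360,156),(375,158.5),(390,161),(333,153)):print(p,px2w(c,*p).round(1))
i=c['image'];cv2.imwrite('pics/w2c.png',cv2.resize(i[105:210,295:440],None,fx=5,fy=5,interpolation=cv2.INTER_CUBIC))
E
```

```text
(328, 65) [565.9 258.6 125. ] [565.8 258.4 128.3]
(382, 65) [625.8 258.8 125. ] [625.2 258.5 128.2]
(327, 214) [566.   81.9 125. ] [565.9  83.2 128.5]
(375, 214) [627.2  82.  125. ] [626.6  83.3 128.3]
(322, 105) [559.3 215.8 125. ] [559.3 215.8 124. ]
(385, 105) [631.7 216.  125. ] [631.7 216.  125.3]
(341, 205) [583.6  94.1 125. ] [583.6  94.1 125.1]
(363, 205) [611.4  94.1 125. ] [611.4  94.1 124.8]
[(array([ 406,  132,   21,   67, 1119], dtype=int32), array([415.94727435, 164.30205541]))]
929 [ 547.96654379 -189.79436371  186.92644458] [ 441.20638473 -228.59102298  176.86703979] [ 558.99779563 -112.34371785  543.07691466]
[[-0.27361955  0.32555267  0.90506784]
 [ 0.05728714  0.94482289 -0.32253354]
 [ 0.96013047  0.03640273  0.277172  ]]
(345, 154) [ 473.2 -194.3   94.2]
(360, 156) [ 492.  -192.8  117. ]
(375, 158.5) [ 509.1 -192.2  137.4]
(390, 161) [ 524.9 -191.8  155.1]
(333, 153) [ 456.7 -196.5   74.2]
```

View pics/w1c.png

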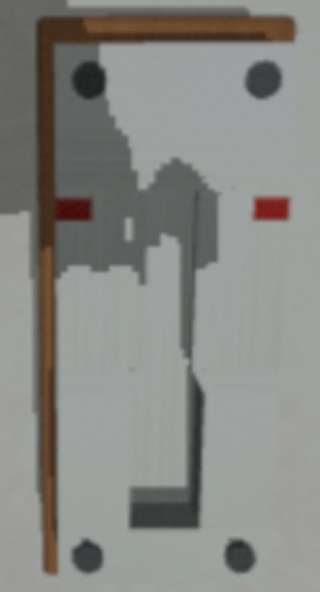

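View pics/w2c.png

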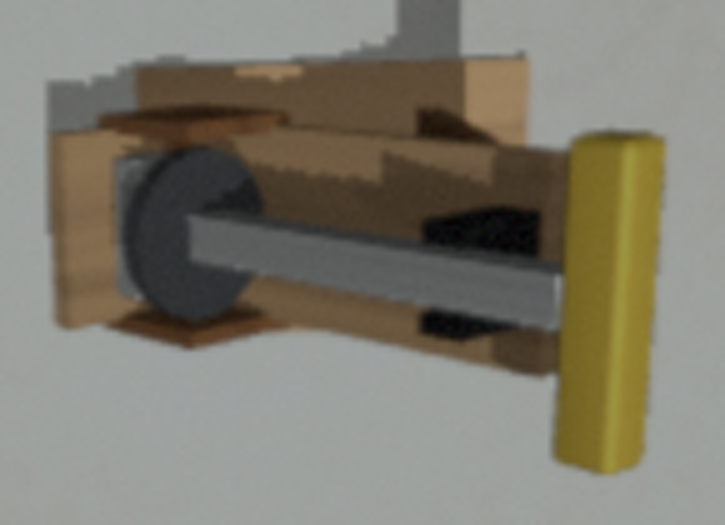

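The channel centre is (596, 171) with yaw ≈0, giving window (596,121) and station (596,216), all mutually consistent. The stud origin is at about x=455 and fits the 40° line at z0=62. Next I'll refine the yaw, check IK, and grasp.

```bash
cat >> h.py <<'E'
B=np.array([[-1,0,0],[0,1,0],[0,0,-1.]])
def tool(psi,tilt): return R.from_euler('ZY',[psi,-tilt],degrees=True).as_matrix()@B
def tcp(g,Rt): return np.asarray(g,float)+18.7*Rt[:,2]
E
python3 - <<'E'
from workcell import *
from h import *
c=pickle.load(open('w2.pkl','rb'));h=cv2.cvtColor(c['image'],cv2.COLOR_BGR2HSV)
m=cv2.inRange(h,(22,150,80),(35,255,255))
v,u=np.where(m[120:210]>0);v=v+120
Q=np.array([px2w(c,a,b) for a,b in zip(u,v)]);Q=Q[(Q[:,2]>160)&(Q[:,2]<200)&(Q[:,0]>500)]
print(len(Q),Q.mean(0),Q.min(0),Q.max(0));d=np.linalg.svd(Q-Q.mean(0),full_matrices=0)[2][0];print(d,np.degrees(np.arctan(-d[0]/d[1])))
for p in((335,152.6),(405,164.6),(370,158.6)):print(px2w(c,*p).round(1),px2w(c,p[0],p[1],z=px2w(c,*p)[2]).round(1))
psi=2
for t in(0,10,15,20):
    Rg=tool(psi,t);Rp=tool(0,t+40)
    for n,g,Rr in(('ab',[487,-193,220],Rg),('gr',[487,-193,100],Rg),('hi',[596,121,260],Rp),('pl',[596,121,174],Rp)):
        q=inverse_kinematics(tcp(g,Rr),Rr);print(t,n,None if q is None else q.round(2))
E
```

```text
1110 [ 548.95904657 -190.28303191  183.70444056] [ 539.41594569 -230.18249354  174.48462832] [ 560.41169214 -152.71668597  189.27220373]
[ 0.032552   -0.99945126  0.00612726] 1.8654566260448975
[ 459.4 -194.9   79.7] [ 459.4 -194.9   79.7]
[ 539.1 -192.4  173.5] [ 539.1 -192.4  173.5]
[ 503.4 -193.3  132.5] [ 503.4 -193.3  132.5]
0 ab [-0.01  0.42  0.37  1.91 -0.2   0.84  2.06]
0 gr [ 0.07  0.6   0.26  1.99 -0.27  0.58  2.13]
0 hi [-0.41  0.29 -0.04  2.19  1.52  0.29 -0.29]
0 pl [ 0.48  0.83 -1.27  2.21  1.87  1.03 -0.34]
10 ab [ 0.04  0.35  0.32  2.03 -0.29  0.63  2.17]
10 gr [ 0.21  0.54  0.12  2.11 -0.36  0.34  2.24]
10 hi [ 0.5   0.61 -1.27  2.26  1.93  0.97 -0.48]
10 pl [ 0.45  0.91 -1.28  2.31  2.14  1.23 -0.54]
15 ab [ 0.09  0.32  0.28  2.09 -0.37  0.53  2.25]
15 gr [ 0.33  0.53 -0.01  2.17 -0.39  0.22  2.3 ]
15 hi [ 0.47  0.65 -1.27  2.31  2.07  1.08 -0.59]
15 pl [ 0.43  0.97 -1.28  2.36  2.26  1.36 -0.59]
20 ab [ 0.18  0.29  0.19  2.15 -0.47  0.42  2.36]
20 gr [ 0.86  0.6  -0.68  2.2   1.14  0.26  0.86]
20 hi [ 0.45  0.71 -1.27  2.36  2.18  1.22 -0.66]
20 pl [ 0.42  1.05 -1.28  2.39  2.37  1.5  -0.62]
```

```bash
python3 - <<'E'
from workcell import *
from h import *
Rp=tool(0,50)
for z in(300,350,400):
    q=inverse_kinematics(tcp([560,60,z],Rp),Rp);print(z,None if q is None else q.round(2))
q=inverse_kinematics(tcp([596,121,270],Rp),Rp);print(q.round(2))
goto_joints([q[0],q[1]-.25,*q[2:]]);s=read_state();print(s['eef_pos'].round(),s['tool_rot'][:,2].round(2),s['time'])
for t in(0,5,10,15):
    Rg=tool(2,t);Rp=tool(0,t+40)
    for n,g,Rr in(('ab',[487,-193,220],Rg),('gr',[487,-193,100],Rg),('hi',[596,121,260],Rp),('pl',[596,121,174],Rp)):
        q=inverse_kinematics(tcp(g,Rr),Rr);print(t,n,None if q is None else q.round(2))
E
```

```text
300 [ 0.72  0.36 -1.26  2.33  1.91  0.66 -0.48]
350 [-0.69  0.05  0.35  2.33  1.82  0.26 -0.5 ]
400 [-0.72 -0.05  0.35  2.25  1.27  0.31  0.08]
[ 0.5   0.58 -1.27  2.25  1.9   0.94 -0.46]
[611. 120. 378.] [ 0.89 -0.07 -0.46] 6.6333
0 ab [ 1.03  0.61 -1.08  1.86  0.62  1.06  1.3 ]
0 gr [ 1.01  0.85 -1.09  1.95  0.94  0.97  1.05]
0 hi [ 0.48  0.52 -1.18  2.15  1.59  0.77 -0.18]
0 pl [ 0.41  0.73 -1.15  2.21  1.87  0.92 -0.4 ]
5 ab [ 1.1   0.6  -1.14  1.92  0.66  0.96  1.27]
5 gr [ 1.05  0.83 -1.1   2.01  1.    0.87  1.  ]
5 hi [ 0.48  0.54 -1.2   2.21  1.77  0.83 -0.36]
5 pl [ 0.4   0.76 -1.14  2.27  2.02  1.01 -0.54]
10 ab [ 1.18  0.59 -1.2   1.98  0.72  0.87  1.23]
10 gr [ 1.02  0.74 -0.99  2.07  1.01  0.67  1.  ]
10 hi [ 0.46  0.57 -1.21  2.26  1.93  0.92 -0.5 ]
10 pl [ 0.37  0.79 -1.12  2.32  2.15  1.11 -0.65]
15 ab [ 1.25  0.58 -1.25  2.04  0.78  0.76  1.19]
15 gr [ 0.86  0.61 -0.71  2.14  0.9   0.38  1.08]
15 hi [ 0.43  0.61 -1.2   2.32  2.07  1.03 -0.63]
15 pl [ 0.32  0.82 -1.08  2.36  2.27  1.22 -0.75]
```

```bash
python3 - <<'E'
from workcell import *
from h import *
t=8;psi=1.9;s=48
Rg=tool(psi,t);ax=R.from_euler('Z',psi,degrees=True).apply([np.sin(np.radians(40)),0,np.cos(np.radians(40))])
g=np.array([455.3,-195,62])+s*ax
p=tcp(g,Rg)
movep(p-110*Rg[:,2],Rg)
print(movel(p,max_speed=110,guard=20))
S=read_state();print(S['eef_pos']-p,S['ft_force'],S['time'])
clamp();S=read_state();print(S['finger_gap'],S['gripper_force'],S['ft_force'],S['time'])
if 10<S['finger_gap']<18:
    movel(S['eef_pos']+[0,0,130],max_speed=120)
    Rp=tool(0,t+40)
    movep(tcp([596,121,124+s+60],Rp),Rp)
    S=read_state();print(S['finger_gap'],S['ft_force'],S['eef_pos'],S['time'])
c=camera('wrist');pickle.dump(c,open('w3.pkl','wb'));d=camera('side');pickle.dump(d,open('s3.pkl','wb'))
a=c['image'];b=cv2.resize(d['image'][120:260,240:400],None,fx=2.5,fy=2.5)
o=np.zeros((600,640,3),np.uint8);o[:400]=a;cv2.imwrite('pics/w3.png',a);cv2.imwrite('pics/s3.png',b)
E
```

```text
False
[ 0.20584941 -0.05794629  0.47399884] [-0.1605989   0.17612143 -0.75876349] 9.3417
12.915054166508483 58.4900039434433 [-2.63948547 -1.11367873  5.48173194] 9.9917
12.926105456440604 [-0.21255936 -0.10490102 -2.75671725] [610.01476158 120.24574514 219.28454354] 12.8833
```

View pics/w3.png

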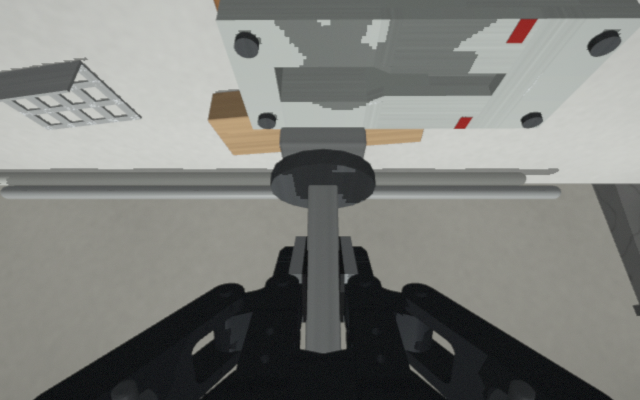

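The stud is held squarely. Its head spans u 281–366 at v≈142 and the window's −y end is at u≈278. I'll compare head and window in the same image.

```bash
python3 - <<'E'
from h import *
c=pickle.load(open('w3.pkl','rb'))
for p in((283,143),(323,143),(363,143),(283,132),(363,132),(323,170),(323,230),(323,270)):print('stud',p,px2w(c,*p).round(1))
for p in((278,68),(281,99),(247,44),(604,43),(267,121),(531,120),(522,31),(463,123)):print('ch',p,px2w(c,*p,z=124).round(1),px2w(c,*p).round(1))
i=c['image'][20:220,200:400];cv2.imwrite('pics/w3c.png',cv2.resize(i,None,fx=3,fy=3,interpolation=cv2.INTER_CUBIC))
E
```

```text
stud (283, 143) [586.7 101.3 170.8]
stud (323, 143) [587.8 121.2 170.1]
stud (363, 143) [587.1 141.1 170.6]
stud (283, 132) [586.9 100.9 164.1]
stud (363, 132) [586.9 141.4 164.1]
stud (323, 170) [576.  121.2 192. ]
stud (323, 230) [590.  121.2 214.9]
stud (323, 270) [588.7 121.3 232.8]
ch (278, 68) [583.6  96.4 124. ] [595.7  94.1 111.4]
ch (281, 99) [608.4  95.1 124. ] [610.4  94.7 122.2]
ch (247, 44) [568.   82.8 124. ] [563.9  84.1 128.8]
ch (604, 43) [567.3 262.2 124. ] [562.9 256.7 129.3]
ch (267, 121) [630.3  82.9 124. ] [623.3  84.4 129.4]
ch (531, 120) [629.  262.3 124. ] [622.  256.6 129.4]
ch (522, 31) [560.5 217.2 124. ] [559.4 216.3 125.3]
ch (463, 123) [632.3 217.5 124. ] [631.6 217.1 124.5]
```

View pics/w3c.png

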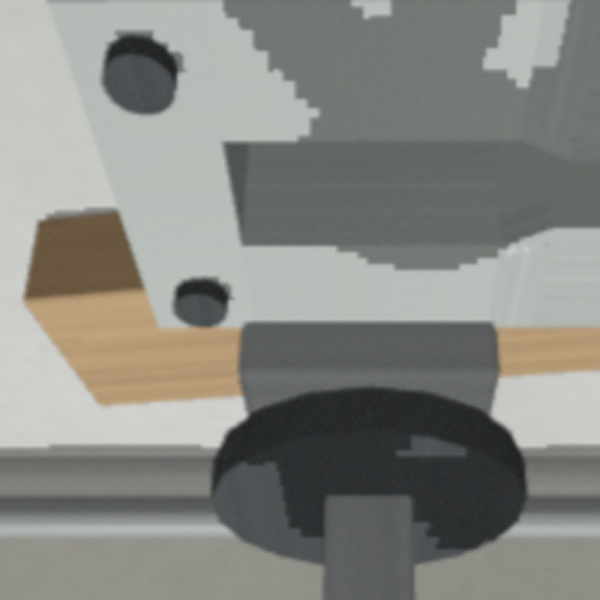

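Window centre is ≈(597,121.5) and the stud axis ≈(597,121.2), so they are aligned. Lowering with a guard.

```bash
python3 - <<'E'
from workcell import *
from h import *
p=read_state()['eef_pos']; z0=p[2]
movel(p-[0,0,45],max_speed=80,guard=15)
p=read_state()['eef_pos'];print(p[2]-z0)
if p[2]-z0<-40:
    hit=movel(p-[0,0,22],max_speed=30,guard=10)
    S=read_state();print(hit,S['eef_pos'][2]-z0,S['ft_force'],S['time'])
c=camera('wrist');pickle.dump(c,open('w4.pkl','wb'))
for q in((323,230),(323,270)):print(px2w(c,*q).round(1))
cv2.imwrite('pics/w4.png',c['image'])
E
```

```text
-44.75005161366113
True -59.83273383149884 [2.54312816 0.21671182 2.36116805] 14.2333
[589.2 121.2 155.6]
[590.7 121.2 172.8]
```

```bash
python3 - <<'E'
from workcell import *
from h import *
open_gripper();S=read_state();print(S['finger_gap'],S['ft_force'])
movel(S['eef_pos']-130*S['tool_rot'][:,2],max_speed=150)
c=camera('wrist');pickle.dump(c,open('w5.pkl','wb'));cv2.imwrite('pics/w5.png',c['image'])
t=camera('top');pickle.dump(t,open('t5.pkl','wb'))
h=cv2.cvtColor(t['image'],cv2.COLOR_BGR2HSV);m=cv2.inRange(h,(22,150,80),(35,255,255))
m[:,:200]=0;n,l,st,ct=cv2.connectedComponentsWithStats(m)
for k in range(1,n):
    if st[k,4]>30: print(st[k],px2w(t,*ct[k],z=280),[px2w(t,st[k,0],ct[k][1],z=282),px2w(t,st[k,0]+st[k,2],ct[k][1],z=282)])
h=cv2.cvtColor(c['image'],cv2.COLOR_BGR2HSV);m=cv2.inRange(h,(22,150,60),(35,255,255))
n,l,st,ct=cv2.connectedComponentsWithStats(m)
for k in range(1,n):
    if st[k,4]>100: print('w',st[k],px2w(c,*ct[k]))
print(read_state()['eef_pos'],read_state()['time'])
Rd=np.array([[0,1,0],[1,0,0],[0,0,-1.]])
for sg in(1,-1):
  for a in(0,90,-90):
    Rr=R.from_euler('z',a,degrees=True).as_matrix()@Rd@np.diag([sg,sg,1])
    for g in([597,121,370],[597,121,273],[597,216,273]):
        q=inverse_kinematics(tcp(g,Rr),Rr);print(sg,a,g,None if q is None else q.round(2))
E
```

```text
85.24546106878525 [-0.64745587  0.19725963 -0.15417402]Traceback (most recent call last):
  File "<stdin>", line 4, in <module>
workcell.PlanningError: the arm cannot follow that straight line within its joint ranges
```

```bash
cat > r.py <<'E'
from workcell import *
from h import *
S=read_state();z=S['tool_rot'][:,2];p=S['eef_pos'];print(S['qpos'].round(2))
def tr():
  for L in(110,90,75,60,45):
    for d in(-z,np.array([-.9,0,.43]),np.array([-1,0,0.1])):
        try: movel(p+L*d,max_speed=150);print(L,d);return
        except PlanningError: pass
tr()
c=camera('wrist');pickle.dump(c,open('w5.pkl','wb'));cv2.imwrite('pics/w5.png',c['image'])
t=camera('top');pickle.dump(t,open('t5.pkl','wb'))
for nm,k0 in(('top',t),('w',c)):
    h=cv2.cvtColor(k0['image'],cv2.COLOR_BGR2HSV);m=cv2.inRange(h,(22,150,60),(35,255,255))
    if nm=='top':m[:,:200]=0
    n,l,st,ct=cv2.connectedComponentsWithStats(m)
    for k in range(1,n):
        if st[k,4]>30: print(nm,st[k],px2w(k0,*ct[k]))
print(read_state()['eef_pos'],read_state()['qpos'].round(2),read_state()['time'])
Rd=np.array([[0,1,0],[1,0,0],[0,0,-1.]])
for sg in(1,-1):
  for a in(0,90,-90):
    Rr=R.from_euler('z',a,degrees=True).as_matrix()@Rd@np.diag([sg,sg,1])
    for g in([597,121,370],[597,121,273],[597,216,273]):
        q=inverse_kinematics(tcp(g,Rr),Rr);print(sg,a,g,None if q is None else q.round(2))
E
python3 r.py
```

```text
[ 0.33  0.74 -1.05  2.3   2.12  1.01 -0.66]
110 [-7.43225893e-01  5.30815061e-04  6.69040350e-01]
top [260 174  32   5  81] [591.74228993 122.27490921 281.28584982]
w [ 260  327  127   31 2879] [588.33853593 121.05567308 272.32093798]
[528.58530322 119.88482694 232.40199323] [ 0.42  0.47 -1.22  2.43  1.9   0.91 -0.67] 15.9583
1 0 [597, 121, 370] [ 0.31  0.54 -0.95  1.45  0.44  1.38 -0.66]
1 0 [597, 121, 273] [ 0.32  0.63 -0.97  1.58  0.55  1.22 -0.75]
1 0 [597, 216, 273] [ 0.15  0.68 -0.97  1.51  0.57  1.25 -0.89]
1 90 [597, 121, 370] [ 0.36  0.58 -1.06  1.45  0.5   1.41  0.86]
1 90 [597, 121, 273] [ 0.32  0.64 -0.97  1.58  0.55  1.22  0.82]
1 90 [597, 216, 273] [ 0.14  0.67 -0.95  1.51  0.56  1.25  0.69]
1 -90 [597, 121, 370] [ 0.32  0.54 -0.97  1.45  0.45  1.38 -2.24]
1 -90 [597, 121, 273] [ 0.36  0.67 -1.05  1.58  0.6   1.25 -2.36]
1 -90 [597, 216, 273] [ 0.17  0.7  -1.01  1.51  0.6   1.27 -2.49]
-1 0 [597, 121, 370] [ 0.5   0.79 -1.48  1.44  0.78  1.6   2.22]
-1 0 [597, 121, 273] [ 0.46  0.8  -1.3   1.58  0.78  1.37  2.22]
-1 0 [597, 216, 273] [ 0.27  0.81 -1.25  1.51  0.77  1.39  2.11]
-1 90 [597, 121, 370] [ 0.32  0.54 -0.97  1.45  0.45  1.38 -2.24]
-1 90 [597, 121, 273] [ 0.36  0.67 -1.05  1.58  0.6   1.25 -2.36]
-1 90 [597, 216, 273] [ 0.17  0.7  -1.01  1.51  0.6   1.27 -2.49]
-1 -90 [597, 121, 370] [ 0.36  0.58 -1.06  1.45  0.5   1.41  0.86]
-1 -90 [597, 121, 273] [ 0.32  0.64 -0.97  1.58  0.55  1.22  0.82]
-1 -90 [597, 216, 273] [ 0.14  0.67 -0.95  1.51  0.56  1.25  0.69]
```

View pics/w5.png

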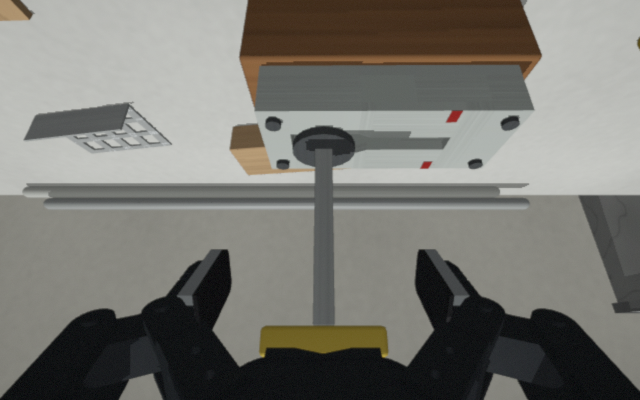

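The stud stands in the window, with its collar at (323,147) resting on the channel and the handle at (323,338), centre ≈(596.5,121). Next I'll rise clear and go above the handle.

```bash
python3 - <<'E'
from workcell import *
from h import *
p=read_state()['eef_pos']
def tr():
  for tilt in(30,20,40,10,0):
    for e in([510,120,380],[500,120,340],[520,120,340],[528,120,300],[515,100,300]):
        try: movel(e,frame=tool(0,tilt),max_speed=180);print(tilt,e);return True
        except PlanningError: pass
if tr():
    Rd=np.array([[0,1,0],[1,0,0],[0,0,-1.]])
    print(inverse_kinematics([520,120,400],tool(0,0)))
    try: movel([520,120,400],frame=tool(0,0),max_speed=180)
    except PlanningError as x: print(x); raise SystemExit
    movep([596.5,121,380],Rd)
    S=read_state();print(S['eef_pos'],S['qpos'].round(2),S['time'])
    for n in('wrist','top'):
        k0=camera(n);h=cv2.cvtColor(k0['image'],cv2.COLOR_BGR2HSV);m=cv2.inRange(h,(22,150,60),(35,255,255))
        if n=='top':m[:,:200]=0
        k,l,st,ct=cv2.connectedComponentsWithStats(m)
        for j in range(1,k):
            if st[j,4]>30: print(n,st[j],px2w(k0,*ct[j]),k0['cam_to_world'][:3,3])
E
```

```text
30 [510, 120, 380]
[ 0.59889378  0.5683774  -1.45638362  1.55095967  0.56484115  1.52606013
  0.70607767]
[596.27541263 120.84505543 380.24600399] [ 0.24  0.48 -0.82  1.41  0.35  1.4  -0.58] 19.8917
wrist [ 313  142   20   97 1557] [596.40221758 126.58344223 284.08014507] [596.6810976  197.4507808  523.50121925]
```

```bash
python3 - <<'E'
from workcell import *
from h import *
Rd=np.array([[0,1,0],[1,0,0],[0,0,-1.]])
g=np.array([596.4,121,273.5]);p=tcp(g,Rd)
print(movel(p,frame=Rd,max_speed=100,guard=15))
clamp();S=read_state();print(S['finger_gap'],S['eef_pos']-p,S['ft_force'],S['time'])
if not 13<S['finger_gap']<19: raise SystemExit
movel(S['eef_pos']+[0,0,1.5],max_speed=20)
S=read_state();f0=S['ft_force'];print(f0)
e=S['eef_pos'].copy();e[0]=596.4
hit=movel([e[0],206,e[2]],max_speed=60,guard=15);S=read_state();print(hit,S['eef_pos'],S['ft_force']-f0)
if not hit:
    hit=movel([e[0],221,e[2]],max_speed=15,guard=10);S=read_state();print(hit,S['eef_pos'],S['ft_force']-f0,S['torque'],S['time'])
E
```

```text
False
15.057274445135976 [0.02818709 0.04272246 0.19995398] [-1.24338798 -0.19176953  4.50207038] 22.0333
[-0.26265478  0.38257912 -3.31820429]
False [596.49794628 205.53846891 256.30945683] [-1.12443897 -0.19442766  1.24564283]
False [596.46999044 220.61208052 256.3401128 ] [ 0.02794443 -3.9003236   3.83298257] [-1.64147497  0.139434    0.06294983] 25.0
```

Contact with the closed end: the handle pivoted slightly in the pads. I'll back off, let the collar settle flat, and measure.

```bash
python3 - <<'E'
from workcell import *
from h import *
S=read_state();e=S['eef_pos'].copy()
movel([596.4,217.5,e[2]],max_speed=20);S=read_state();print(S['ft_force'],S['torque'])
print(movel([596.4,217.5,e[2]-3],max_speed=10,guard=8));S=read_state();print(S['eef_pos'],S['ft_force'],S['torque'])
open_gripper();print(read_state()['time'])
c=camera('wrist');t=camera('top');s=camera('side')
for n,k in(('w6',c),('t6',t),('s6',s)):pickle.dump(k,open(n+'.pkl','wb'))
# points: collar top (z~132), handle top (z~282) from top and side depth clouds
for n,k in(('top',t),('side',s),('wrist',c)):
    v,u=np.mgrid[0:400,0:640];d=k['range_z'];r=np.stack([(u-k['cx'])/k['fx'],-(v-k['cy'])/k['fy'],-np.ones_like(d)],-1)*d[...,None]
    P=r@k['cam_to_world'][:3,:3].T+k['cam_to_world'][:3,3]
    near=(abs(P[...,0]-596)<50)&(abs(P[...,1]-216)<70)&(d>0)
    for nm,lo,hi in(('collar',129.5,135),('shank',150,250),('handle',277,287)):
        q=P[near&(P[...,2]>lo)&(P[...,2]<hi)]
        if len(q)>3: print(n,nm,len(q),q.min(0).round(1),q.max(0).round(1),np.median(q,0).round(1))
E
```

```text
[ 1.13787488 -1.38463802 -2.09540651] [-0.25191199 -0.10195255 -0.03673327]
True
[596.4521201  217.73075139 254.95593032] [-0.55422205 -1.07682643  6.32744528] [-0.27373993  0.11516871  0.05290091]
26.2667
side collar 64 [568.2 184.5 129.6] [628.8 256.6 135. ] [592.2 208.1 131.7]
side shank 120 [588.8 201.5 150.3] [604.9 220.3 249.7] [595.4 208.8 201.7]
side handle 69 [547.3 172.7 277.6] [644.9 246.2 285.4] [596.2 205.8 281.4]
wrist collar 1636 [560.1 199.8 129.5] [630.4 264.9 135. ] [596.9 228.  132.6]
wrist handle 7292 [547.4 181.3 277. ] [646.  257.8 287. ] [596.9 225.2 282.5]
```

```bash
python3 - <<'E'
from h import *
def cloud(k):
    v,u=np.mgrid[0:400,0:640];d=k['range_z'];r=np.stack([(u-k['cx'])/k['fx'],-(v-k['cy'])/k['fy'],-np.ones_like(d)],-1)*d[...,None]
    return r@k['cam_to_world'][:3,:3].T+k['cam_to_world'][:3,3]
for n in('w6','s6','t6'):
    k=pickle.load(open(n+'.pkl','rb'));P=cloud(k);h=cv2.cvtColor(k['image'],cv2.COLOR_BGR2HSV).astype(int)
    box=(abs(P[...,0]-596)<55)&(abs(P[...,1]-216)<70)
    red=box&(abs(P[...,2]-125)<6)&((h[...,0]<8)|(h[...,0]>172))&(h[...,1]>120)
    yel=box&(P[...,2]>255)&(h[...,0]>20)&(h[...,0]<36)&(h[...,1]>130)
    for nm,m in(('redL',red&(P[...,0]<596)),('redR',red&(P[...,0]>596)),('yel',yel)):
        if m.sum()>2:print(n,nm,m.sum(),P[m].mean(0).round(1),np.percentile(P[m],2,0).round(1),np.percentile(P[m],98,0).round(1))
    sh=box&(P[...,2]>145)&(P[...,2]<245)&(abs(P[...,0]-596)<12)
    if sh.sum()>5:
        q=P[sh];print('shank y vs z',n,[(z,np.median(q[abs(q[:,2]-z)<12],0).round(1).tolist()) for z in(155,175,195,215,235) if (abs(q[:,2]-z)<12).any()])
E
```

```text
w6 redL 95 [560.1 216.  125.1] [554.2 213.1 123.7] [565.7 218.9 126.5]
w6 redR 100 [631.4 216.1 125.1] [625.5 213.  123.7] [637.2 219.  126.5]
w6 yel 6013 [596.9 225.4 282.5] [589.8 185.5 273.9] [604.1 257.3 283.8]
shank y vs z w6 [(155, [596.9, 224.3, 147.6])]
s6 yel 44 [592.1 200.4 280.2] [582.3 172.1 271.8] [598.8 240.9 286.9]
shank y vs z s6 [(155, [596.4, 209.0, 155.9]), (175, [595.0, 207.8, 177.6]), (195, [595.7, 209.5, 195.6]), (215, [596.0, 208.5, 216.5]), (235, [595.1, 208.8, 233.7])]
```

The stud is standing at y≈217 against the closed end, with the marks centred on (595.8,216). I'll regrip, back off 1 mm, turn and lower.

```bash
python3 - <<'E'
from workcell import *
from h import *
clamp();S=read_state();print(S['finger_gap'],S['ft_force']);e=S['eef_pos']
z0=e[2]
movel([596.0,e[1]-1.2,z0+1.3],max_speed=15)
S=read_state();print(S['eef_pos'],S['ft_force'],S['torque'])
q=S['qpos'].copy();q7=q[6]
for k in(1,2,3,4):
    q[6]=q7+k*np.pi/8;goto_joints(q);S=read_state();print(k,S['eef_pos'].round(1),S['ft_force'].round(1),S['torque'].round(2),S['finger_gap'].round(1))
    if abs(S['torque'][2])>1.5: break
a=np.degrees(np.arctan2(S['tool_rot'][1,1],S['tool_rot'][0,1]));print('tool y angle',a,S['time'])
E
```

```text
15.180993870471518 [ 0.3389845  -0.5994863   1.91316308]
[595.87908581 215.85806151 255.48684249] [ 0.31268871 -0.32912334 -3.14272057] [ 0.00065887 -0.05310416 -0.00972278]Traceback (most recent call last):
  File "<stdin>", line 9, in <module>
AttributeError: 'float' object has no attribute 'round'
```

```bash
python3 - <<'E'
from workcell import *
from h import *
ang=lambda S:np.degrees(np.arctan2(S['tool_rot'][1,1],S['tool_rot'][0,1]))
S=read_state();print(ang(S),S['eef_pos'],S['ft_force'],S['torque'])
q=S['qpos'].copy();q7=q[6];rem=np.radians(90-ang(S))
for k in(1,2,3):
    q[6]=q7+k*rem/3;goto_joints(q);S=read_state();print(k,ang(S),S['eef_pos'].round(1),S['ft_force'].round(1),S['torque'].round(2),S['finger_gap'])
    if abs(S['torque'][2])>1.5: break
print(S['time'])
E
```

```text
22.27419619002779 [595.82155243 215.84970273 255.37791998] [-0.24839818  0.84003657 -2.81655524] [0.03964412 0.01677576 0.0219814 ]
1 44.51776633755462 [595.8 215.8 255.3] [-0.9  0.4 -2.8] [-0.02 -0.02 -0.02] 15.278689089789465
2 67.05399274175933 [595.8 215.8 255.4] [-1.2 -0.4 -3.8] [-0.04 -0.01 -0.05] 14.76823240879275
3 89.6173182653931 [595.8 215.8 255.4] [-0.3  0.3 -1.5] [ 0.05 -0.01  0.05] 14.836643975369139
29.2333
```

```bash
python3 - <<'E'
from workcell import *
from h import *
e=read_state()['eef_pos']
print(movel(e-[0,0,3],max_speed=10,guard=6),read_state()['eef_pos']-e)
open_gripper()
e=read_state()['eef_pos']
print(movel(e+[0,0,110],max_speed=80))
k=camera('wrist')
v,u=np.mgrid[0:400,0:640];d=k['range_z'];r=np.stack([(u-k['cx'])/k['fx'],-(v-k['cy'])/k['fy'],-np.ones_like(d)],-1)*d[...,None]
P=r@k['cam_to_world'][:3,:3].T+k['cam_to_world'][:3,3];h=cv2.cvtColor(k['image'],cv2.COLOR_BGR2HSV).astype(int)
box=(abs(P[...,0]-596)<60)&(abs(P[...,1]-216)<70)
red=box&(abs(P[...,2]-125)<6)&((h[...,0]<8)|(h[...,0]>172))&(h[...,1]>120)
yel=box&(P[...,2]>277)&(P[...,2]<287)&(h[...,0]>20)&(h[...,0]<36)&(h[...,1]>130)
col=box&(P[...,2]>130)&(P[...,2]<135)&(h[...,2]<90)
sh=box&(P[...,2]>150)&(P[...,2]<250)&(abs(P[...,1]-216)<15)
for nm,m in(('redL',red&(P[...,0]<596)),('redR',red&(P[...,0]>596)),('yel',yel),('collar',col),('shank',sh)):
    if m.sum()>2:print(nm,m.sum(),P[m].mean(0).round(1),np.percentile(P[m],2,0).round(1),np.percentile(P[m],98,0).round(1))
q=P[yel];V=np.linalg.svd(q[:,:2]-q[:,:2].mean(0),full_matrices=0)[2][0];print('bar dir',V,read_state()['time'],read_state()['ft_force'])
E
```

```text
True [ 0.03937687  0.16475206 -1.02686781]
False
redL 55 [559.5 216.  125. ] [553.3 213.6 123.9] [566.1 218.4 127. ]
yel 2042 [593.9 216.7 282.3] [557.6 209.4 280. ] [633.4 224.  283.9]
collar 636 [591.6 217.5 132.6] [571.1 193.1 130.7] [614.5 241.2 134.1]
bar dir [ 0.99998176 -0.00604009] 31.7333 [0.85401164 0.55181757 0.39251408]
```

```bash
python3 -c "
from workcell import *
print(finish_job())"
```

```text
the job is handed in; nothing more can be done
None
```

The stud stood released in the window, was then slid to the station and turned a quarter turn. It now stands upright and released there, about 0.7 mm from centre by the last camera check, and the job was handed in at about 32 s (no verdict returned).

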